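Keep the door's hinge set together in the parts tray

ROBOT

A 6-joint arm with a two-finger parallel gripper is mounted at the origin on the work surface. World frame = base frame: x ahead of the robot, y to its left, z up, the work surface at z = 0. Lengths are in mm, angles in rad, forces in N, time in s.
With the tool pointing down it reaches from about 275 to 825 mm from the base axis. Payload 4.9 kg.
Tool frame: the origin (TCP) lies at the very end of the fingers, on their centre line; the grasp point (between the pads) lies 19 mm behind it; z points along the fingers, y is the line along which they close (so a half turn about z gives the same grasp; the last joint's range is limited). The gripper opens to 85 mm and grips with 20 to 120 N. Pads are 22 mm wide; open, the fingers measure 114 mm over their backs; the gripper's body (76 mm by 85 mm) begins 54 mm behind the grasp point. The pads swing forward as they close: fully open they stand 13 mm farther back than shut.
Start: joints at [1.042, 0.326, -0.193, 1.052, 0, 1.437], TCP at [211.539, 507.71, 231.281] pointing down, gripper open.
Joint ranges: [-2.65, 2.65], [-0.97, 1.79], [-1.3, 1.35], [-1.93, 2.1], [-1.47, 1.37], [-3.14, 3.14]. Speed limits (rad/s): [2.57, 2.57, 3.14, 3.14, 3.14, 3.14].

INTERFACE

Orientations are given as [roll, pitch, yaw] about the fixed x, y, z axes, in that order (R = Rz(yaw) Ry(pitch) Rx(roll)).
In Python, from bench import bot, solve_ik, imaging gives the robot as it stands. Calls block until the motion is done:
- bot.move_ptp(position, orientation): joint-space move of the TCP to a pose.
- bot.movel(position, rot=None, max_speed=150, threshold=None): straight line of the TCP; rot=None keeps the orientation; max_speed is the mean speed in mm/s. With threshold (N) it stops when the force on the tool has changed by that much, and returns True; else False.
- bot.move_j(angles): joint-space move.
- bot.grip(opening, effort=None): opening from 0.0 (shut) to 1.0 (fully open); effort is the grip in N (None keeps the last); returns when the fingers have stopped.
- bot.dwell(seconds).
- solve_ik(position, orientation): joint angles nearest the present ones, or None.
- bot.get_state(): the state.
- imaging.capture(name): name is "scene" or "side" or "wrist"; returns the picture (480x640x3 uint8, blue, green, red); there is no depth.
- imaging.camera_model(name): a dict with "K" (3x3 intrinsics, pixels), "position" and "rotation" of the camera in the world. Camera axes: x right, y up, looking along -z (the intrinsics and any distortion apply to the point x, -y, -z); pixel columns grow to the right and rows downward; lengths in mm; the calibration is good to about 2 mm. The wrist camera is an equidistant fisheye: a pixel r from the principal point sees the ray r / f radians off the axis. A picture is of the moment at which its call begins: read the wrist's pose just before it. camera_model takes no time and is no camera call; for the wrist camera it gives the pose at the moment of the call.
A pose or a line that the arm cannot do raises bot.IKError and nothing moves.
- bot.sign_off(): hands the job in; it is judged then, once.
The state is a dict: "t": time; "qpos": joint angles; "joint_velocities": joint speeds; "effort": joint torques, N m; "tcp_pos": TCP position; "orientation": TCP orientation; "contact_force": force on the tool from outside, world axes, zero at the start; "wrist_torque": the same for the moment, N m; "opening": opening from 0.0 (shut) to 1.0 (fully open); "gripper_force": force on a finger pad.
Only numpy, scipy, OpenCV 4.12 (cv2) and the standard library are available. Lean on these libraries where they do the work, as an engineer would, in place of code of your own. Each camera call takes 0.05 s, during which the arm holds its last target. There are 200 camera calls.

TASK

Gather the taken-down door's hinge set into the black parts tray: lay the hinge flat in the plain insert, lay the loose hinge pin down between the guide blocks, lengthwise in their lane, and thread the two spacer rings flat over the post, the wide ring at the bottom and the narrow one on top. The strike plate, the pin punch and the solid cover cap do not belong: leave them lying where they are.

Things in the scene. Friction and masses are not known exactly. Their poses are not given: they have to be found in the camera images.
- hinge_mid (a point): the folded steel door hinge, lying flat: two closed leaves with a row of screw holes and a round knuckle barrel (12 mm thick) along one long edge; 90 mm long (its x), 40 mm wide over all (its y, barrel at +y), 12 mm high, about 200 g. Point at its centre, 6 mm above its underside; z up
- pin_mid (a point): the loose steel hinge pin, lying down: 90 mm long (its x), a 12 mm round rod with a ball head of 20 mm at its +x end and a square nut 20 x 20 x 8 mm at its -x end, so that the rod lies 4 mm clear of the surface; about 90 g. Point at its centre, on the rod's axis, 10 mm above the surface it lies on
- wide_ring_mid (a point): the wide steel spacer ring: outside 56 mm, round hole 28 mm, 16 mm high, lying flat, about 200 g. Point at its centre, 8 mm above its underside; z along its axis
- narrow_ring_mid (a point): the narrow steel spacer ring: outside 40 mm, round hole 28 mm, 16 mm high, lying flat, about 80 g. Point at its centre, 8 mm above its underside; z along its axis
- plain_bin: The plain insert, empty, for the hinge. One of three fixed white inserts, alike outside, side by side in any order in a low black tray: 100 (its x) by 120 mm (its y), walls 4 mm thick and 16 mm high, inner floor 4 mm above its underside. Origin: centre of the underside. 
- guide_bin: The insert for the pin: four grey guide blocks 12 mm high, two at each short wall, leave a central lane 36 mm wide along its y; the middle 64 mm of its length is free of blocks. One of three fixed white inserts, alike outside, side by side in any order in a low black tray: 100 (its x) by 120 mm (its y), walls 4 mm thick and 16 mm high, inner floor 4 mm above its underside. Origin: centre of the underside. 
- post_bin: The insert for the rings: an upright round steel post at its centre, 12 mm thick, rises 44 mm above the inner floor. One of three fixed white inserts, alike outside, side by side in any order in a low black tray: 100 (its x) by 120 mm (its y), walls 4 mm thick and 16 mm high, inner floor 4 mm above its underside. Origin: centre of the underside. 
- strike_plate_mid (a point): a look-alike, to be left alone: a flat steel strike plate, 90 mm (its x) by 40 mm (its y) by 8 mm, with two oblong windows right through it and no barrel. Point at its centre, 4 mm above its underside
- punch_mid (a point): a look-alike, to be left alone: a pin punch, 90 mm long (its x), with a six-sided body 16 mm thick and a thin 6 mm nose at +x. Point half-way along, on its axis, 8 mm above the surface
- cover_cap_mid (a point): a look-alike, to be left alone: a solid round steel cover cap, 48 mm across, 14 mm high, with no hole. Point at its centre, 7 mm above its underside
There are look-alikes about, which are no part of the job. What is shaped like the part that bears wide_ring_mid but blue is not meant.

How it is judged (in metres and radians):
At the end, for the whole second after the job is handed in: Hinge flat on the plain insert's floor; pin on the guide insert's floor, within 11 mm of the lane's middle line, 14 mm of its centre, 0.25 rad of its line; rings flat, within 10.5 mm of the post, narrow resting on wide (heights within 4 mm, tilt under 0.1 rad); all released, at rest (x of hinge_mid in the frame of plain_bin between -0.03 and 0.03 m and y of hinge_mid in the frame of plain_bin between -0.04 and 0.04 m and z of hinge_mid in the frame of plain_bin between 0.006 and 0.014 m and angle between the z axis of hinge_mid and the z axis of plain_bin, either way round below 0.1 rad and x of pin_mid in the frame of guide_bin between -0.011 and 0.011 m and y of pin_mid in the frame of guide_bin between -0.014 and 0.014 m and z of pin_mid in the frame of guide_bin between 0.01 and 0.018 m and angle between the x axis of pin_mid and the y axis of guide_bin, either way round below 0.25 rad and horizontal distance between each of wide_ring_mid, narrow_ring_mid and post_bin below 0.0105 m and angle between the z axis of each of wide_ring_mid, narrow_ring_mid and the z axis of post_bin, either way round below 0.1 rad and z of wide_ring_mid in the frame of post_bin between 0.008 and 0.016 m and z of narrow_ring_mid in the frame of post_bin between 0.024 and 0.032 m and linear speed of each of hinge, pin, wide_ring, narrow_ring below 0.02 m/s and angular speed of each of hinge, pin, wide_ring, narrow_ring below 0.3 rad/s); the robot touches nothing.
It fails at once if the strike plate is shifted by more than 30 mm (distance of strike_plate_mid from where it was at the start of the episode above 0.03 m).
It fails at once if the pin punch is shifted by more than 30 mm (distance of punch_mid from where it was at the start of the episode above 0.03 m).
It fails at once if the cover cap is shifted by more than 30 mm (distance of cover_cap_mid from where it was at the start of the episode above 0.03 m).
It also fails if it takes over 99 s, if anything falls off the work surface, if the arm or the gripper's body presses on something with over 40 N, if the wrist force passes 120 N, or if a joint passes its speed limit or range.

## Working session

There is one attempt and no reset: what is moved stays moved. The work goes in short steps, each a Python script; the robot and the scene stay as the last script left them, time stands still between calls to the robot, and variables do not carry over. Pictures are saved under pics/ and viewed, at most 14 in all, crops included, and the job is handed in when it is done.

```bash
ls; mkdir -p pics; python3 - <<'E'
from bench import bot, imaging
import cv2
for n in("scene","side","wrist"):
    m=imaging.camera_model(n); print(n,m)
    cv2.imwrite(f"pics/{n}0.png",imaging.capture(n))
print(bot.get_state())
E
```

```text
pics
scene {'K': array([[486.61767238,   0.        , 321.16324424],
       [  0.        , 486.61767238, 231.81332415],
       [  0.        ,   0.        ,   1.        ]]), 'position': array([1062.48552522, -307.57553576,  661.66556771]), 'rotation': array([ 0.79938344, -0.01189326,  1.1206375 ])}
side {'K': array([[576.88272608,   0.        , 319.24843753],
       [  0.        , 576.88272608, 246.86675176],
       [  0.        ,   0.        ,   1.        ]]), 'position': array([ 238.69694431, -775.65905325,  685.25079804]), 'rotation': array([ 0.86553785, -0.0068962 , -0.30634712])}
wrist {'K': array([[371.64829954,   0.        , 317.37166801],
       [  0.        , 371.64829954, 247.03991543],
       [  0.        ,   0.        ,   1.        ]]), 'position': array([148.42765241, 534.77762683, 372.93316392]), 'rotation': array([-0.2685648 ,  0.00141661,  1.17570345])}
{'t': 0.15, 'qpos': array([ 1.04177062e+00,  3.26804583e-01, -1.93341176e-01,  1.05201209e+00,
        3.86677711e-06,  1.43660412e+00]), 'joint_velocities': array([ 0.00157584, -0.00209061,  0.00410624, -0.00105555, -0.00072246,
        0.00052515]), 'effort': array([ 8.14130817e-04, -4.43702924e+01,  2.62664974e+01,  1.04498156e-02,
       -1.14691652e-04,  1.62024514e-05]), 'tcp_pos': array([211.31928892, 507.30486505, 230.66980501]), 'orientation': array([-3.14024389e+00, -1.85989278e-04,  2.74675903e+00]), 'contact_force': array([-0.10256715, -0.60483577,  0.05422384]), 'wrist_torque': array([ 0.02515758, -0.02300655, -0.00226158]), 'gripper_force': 0.0, 'opening': 1.0014007041003172}
```

View pics/scene0.png

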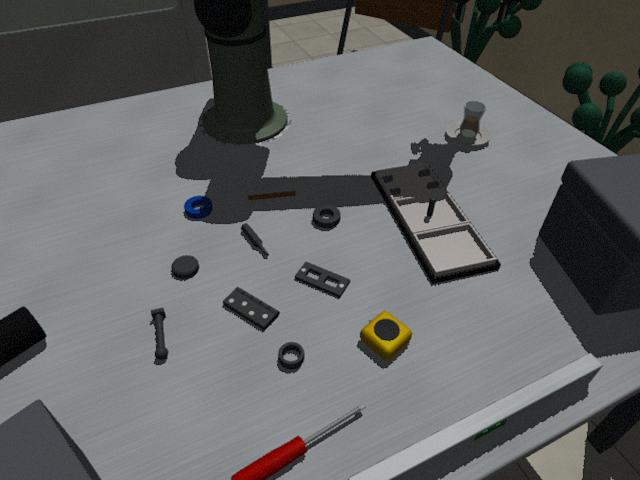

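View pics/side0.png

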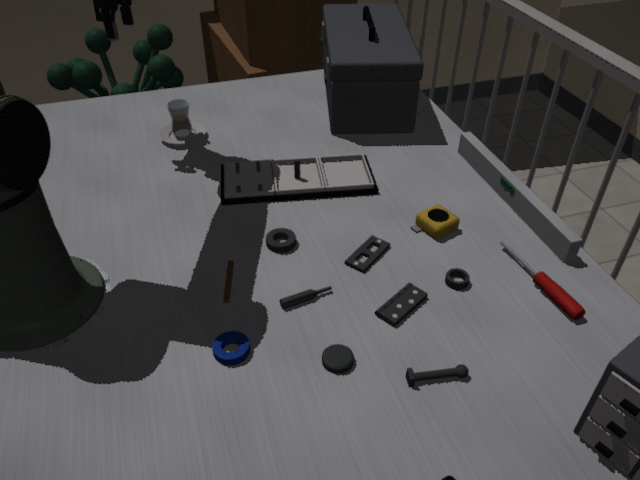

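The scene view shows the hinge at (251,308), pin at (159,334), wide ring at (327,217), narrow ring at (291,355) and strike plate at (322,279). The tray runs from guide at (415,180) through post at (430,215) to plain at (455,250). In the side view these are hinge (402,304), pin (437,376), wide ring (281,240) and narrow ring (457,279), with guide, post and plain from left to right at (248,175), (298,175) and (348,172).

```bash
cat > h.py <<'E'
import numpy as np, cv2
from scipy.spatial.transform import Rotation as R
from bench import bot, solve_ik, imaging
def cast(m,px,z,fish=False):
    "pixels (N,2) -> world points on plane z"
    K=m["K"]; px=np.atleast_2d(px).astype(float)
    u=(px-[K[0,2],K[1,2]])/[K[0,0],K[1,1]]
    if fish:
        r=np.linalg.norm(u,axis=1,keepdims=True)+1e-12
        d=np.c_[u*np.sin(r)/r,np.cos(r)]
    else: d=np.c_[u,np.ones(len(u))]
    d=d*[1,-1,-1]
    w=R.from_euler("xyz",m["rotation"]).apply(d)
    return m["position"]+w*((z-m["position"][2])/w[:,2])[:,None]
def project(m,P,fish=False):
    K=m["K"]; c=R.from_euler("xyz",m["rotation"]).inv().apply(np.atleast_2d(P)-m["position"])*[1,-1,-1]
    if fish:
        rr=np.linalg.norm(c[:,:2],axis=1); u=c[:,:2]*(np.arctan2(rr,c[:,2])/(rr+1e-12))[:,None]
    else: u=c[:,:2]/c[:,2:]
    return u*[K[0,0],K[1,1]]+[K[0,2],K[1,2]]
def ortho(m,im,c,half,z,s=2.,fish=False):
    "top-down resampling of plane z around c: col=+x, row=-y, s px/mm"
    n=int(2*half*s); g=(np.arange(n)-n/2)/s
    X,Y=np.meshgrid(c[0]+g,c[1]-g)
    p=project(m,np.c_[X.ravel(),Y.ravel(),np.full(X.size,z)],fish).reshape(n,n,2).astype(np.float32)
    return cv2.remap(im,p[...,0],p[...,1],cv2.INTER_LINEAR)
E
python3 - <<'E'
from h import *
S={"hinge":((251,308),(402,304),6),"pin":((159,334),(437,376),10),"wide":((327,217),(281,240),8),"narrow":((291,355),(457,279),8),"strike":((322,279),(368,253),4),"punch":((255,241),(306,298),8),"cap":((184,266),(338,359),7),"blue":((198,207),(231,348),8)}
C={n:imaging.camera_model(n) for n in("scene","side")}
for k,(a,b,z) in S.items(): print(k,cast(C["scene"],a,z)[0,:2].round(),cast(C["side"],b,z)[0,:2].round())
print("pin ends s",cast(C["scene"],[(157,313),(161,353)],10)[:,:2].round().tolist(),cast(C["side"],[(410,376),(462,371)],10)[:,:2].round().tolist())
# tray outer black corners
print(cast(C["scene"],[(497,265),(434,280),(374,172)],16)[:,:2].round().tolist())
print(cast(C["side"],[(376,185),(370,156),(222,163),(223,192)],16)[:,:2].round().tolist())
E
```

```text
hinge [ 573. -192.] [ 569. -193.]
pin [ 562. -340.] [ 558. -342.]
wide [427.  21.] [422.  21.]
narrow [ 684. -167.] [ 682. -168.]
strike [565. -57.] [563. -56.]
punch [ 430. -132.] [ 423. -136.]
cap [ 435. -268.] [ 433. -269.]
blue [ 290. -203.] [ 286. -203.]
pin ends s [[520.0, -334.0], [597.0, -345.0]] [[521.0, -331.0], [596.0, -345.0]]
[[678.0, 236.0], [659.0, 113.0], [348.0, 174.0]]
[[650.0, 125.0], [680.0, 234.0], [364.0, 300.0], [347.0, 192.0]]
```

```bash
python3 - <<'E'
from h import *
import pickle
out=[]
for i,p in enumerate([(500,130,260),(570,-210,260)]):
    bot.move_ptp(p,[np.pi,0,np.pi/2]); bot.dwell(.3)
    m=imaging.camera_model("wrist"); im=imaging.capture("wrist"); out.append((m,im))
    print(bot.get_state()["t"],bot.get_state()["qpos"].round(2),m["position"].round(),m["rotation"].round(2))
    cv2.imwrite(f"pics/w{i}.png",im)
pickle.dump(out,open("w.pkl","wb"))
a=ortho(*out[0],(500,170),190,16,1.5,True); b=ortho(*out[1],(570,-230),190,10,1.5,True)
cv2.imwrite("pics/oa.png",a);cv2.imwrite("pics/ob.png",b)
E
```

```text
2.2333 [ 0.11  0.25 -0.23  1.1   0.    1.68] [499. 199. 402.] [-0.27 -0.    0.  ]
3.8917 [-0.47  0.42  0.02  1.17  0.    1.1 ] [ 569. -140.  403.] [-0.27 -0.    0.  ]
```

View pics/oa.png

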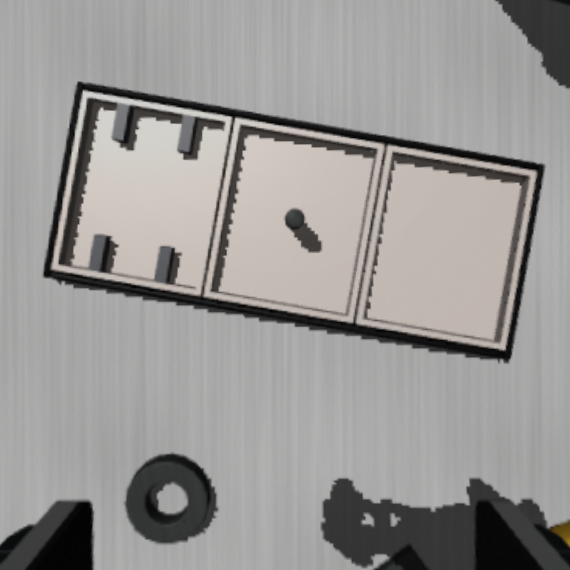

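View pics/ob.png

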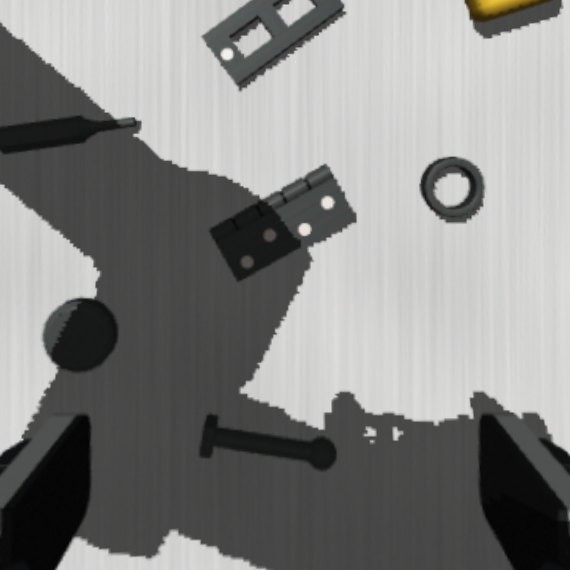

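Both views come from the wrist camera. The first shows the tray: guide insert left (144,193), post (294,218), plain insert right (450,250), and the wide ring at (171,498). The second shows the hinge at (283,224) with its barrel up, the pin from its nut at (205,436) to its ball at (322,453), and the narrow ring at (452,189). I'll cross-check the post position, then pick the wide ring.

```bash
cat >> h.py <<'E'
TY=-0.175; E1=np.array([np.cos(TY),np.sin(TY)]); POST=np.array([505.5,213.])
def T(): return bot.get_state()["t"]
def pick(xy,psi,opening,z=2,effort=50):
    bot.grip(opening); bot.move_ptp([*xy,70],[np.pi,0,psi])
    print("down stop",bot.movel([*xy,z],max_speed=120,threshold=15),bot.get_state()["tcp_pos"].round(1))
    bot.grip(0.,effort); s=bot.get_state(); print("grip",s["opening"].round(3),s["gripper_force"])
    bot.movel([*s["tcp_pos"][:2],120],max_speed=200); s=bot.get_state(); print("lift",s["opening"].round(3),s["gripper_force"],s["t"])
def snap(name,c,half,z,s=2.):
    bot.dwell(.2); m=imaging.camera_model("wrist"); im=imaging.capture("wrist")
    cv2.imwrite(f"pics/{name}.png",ortho(m,im,c,half,z,s,True)); return m,im
E
python3 - <<'E'
from h import *
import pickle
for n,box in(("side",(285,155,310,182)),("scene",(420,190,440,224))):
    im=cv2.imread(f"pics/{n}0.png",0); x0,y0,x1,y1=box
    m=(im[y0:y1,x0:x1]<45); r,c=np.nonzero(m); M=imaging.camera_model(n)
    top=(c[r<r.min()+4].mean()+x0, r.min()+y0+1.5); print(n,top,r.max()+y0,cast(M,top,50)[0].round(1))
(m,im),_=pickle.load(open("w.pkl","rb"))
o=ortho(m,im,(425,25),50,16,2,True); g=cv2.cvtColor(o,cv2.COLOR_BGR2GRAY)
k=(g<85).astype(np.uint8); c=max(cv2.findContours(k,0,2)[0],key=cv2.contourArea); (x,y),rad=cv2.minEnclosingCircle(c)
print("wide",425+(x-100)/2,25-(y-100)/2,rad/2)
E
```

```text
side (np.float64(297.0869565217391), np.float64(160.5)) 181 [507.1 209.6  50. ]
scene (np.float64(431.54545454545456), np.float64(199.5)) 221 [509.1 206.2  50. ]
wide 423.9835968017578 26.780868530273438 30.772838592529297
```

```bash
python3 - <<'E'
from h import *
pick((424,23),TY,1.0,z=1)
bot.move_ptp([506,210,85],[np.pi,0,TY]); bot.dwell(.3)
s=bot.get_state(); print(s["tcp_pos"],s["t"])
ims=[]
for n,b in(("side",(250,100,370,190)),("scene",(380,130,500,220))):
    im=imaging.capture(n); x0,y0,x1,y1=b; ims.append(cv2.resize(im[y0:y1,x0:x1],None,fx=6,fy=6,interpolation=2)[:300 if 0 else 540])
cv2.imwrite("pics/hold.png",cv2.resize(np.vstack(ims),None,fx=.55,fy=.55))
snap("holdw",(506,210),100,16)
E
```

```text
down stop False [424.2  23.    1.2]Traceback (most recent call last):
  File "<stdin>", line 2, in <module>
  File "h.py", line 32, in pick
    bot.grip(0.,effort); s=bot.get_state(); print("grip",s["opening"].round(3),s["gripper_force"])
                                                         ^^^^^^^^^^^^^^^^^^
AttributeError: 'float' object has no attribute 'round'
```

The script failed on a print statement after the grip had closed, so I'll carry on from there.

```bash
sed -i 's/s\["opening"\].round(3)/round(s["opening"],3)/g' h.py; python3 - <<'E'
from h import *
s=bot.get_state(); print(s["opening"],s["gripper_force"],s["t"])
bot.movel([424,23,120],max_speed=200); s=bot.get_state(); print(s["opening"],s["gripper_force"],s["t"])
bot.move_ptp([506,210,85],[np.pi,0,TY]); bot.dwell(.3)
s=bot.get_state(); print(s["tcp_pos"],s["t"])
ims=[]
for n,b in(("side",(250,100,370,190)),("scene",(380,130,500,220))):
    im=imaging.capture(n); x0,y0,x1,y1=b; ims.append(cv2.resize(im[y0:y1,x0:x1],None,fx=6,fy=6,interpolation=2))
cv2.imwrite("pics/hold.png",cv2.resize(np.vstack(ims),None,fx=.55,fy=.55))
snap("holdw",(506,210),100,16)
E
```

```text
0.6292864050067476 50.4907201230526 8.725
0.6216352922160326 52.78041975572705 9.4667
[506.20909816 208.89463415  85.46738164] 10.6083
```

View pics/hold.png

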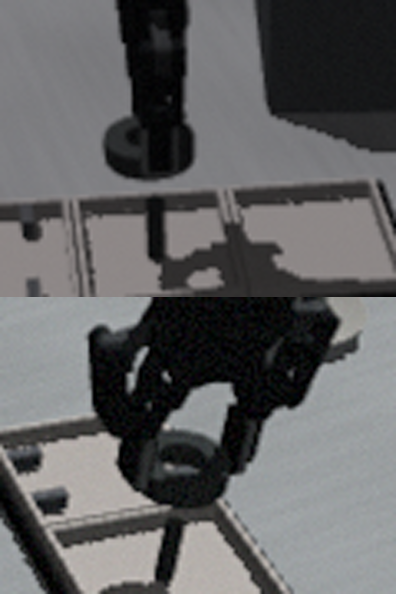

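View pics/holdw.png

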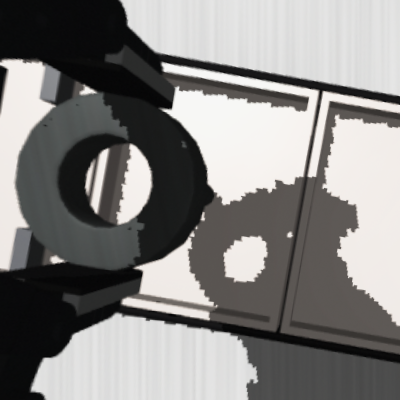

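```bash
python3 - <<'E'
from h import *
A,B=imaging.camera_model("side"),imaging.camera_model("scene")
def tri(a,b):
    P=[];D=[]
    for m,p in((A,a),(B,b)):
        d=cast(m,p,0)[0]-m["position"]; P.append(m["position"]); D.append(d/np.linalg.norm(d))
    M=sum(np.eye(3)-np.outer(d,d) for d in D); v=sum((np.eye(3)-np.outer(d,d))@p for p,d in zip(P,D)); x=np.linalg.solve(M,v)
    return x.round(1),[round(float(np.linalg.norm((np.eye(3)-np.outer(d,d))@(x-p))),1) for p,d in zip(P,D)]
print("ring",tri((295.2,144.5),(432.4,181.8)))
print("posttop",tri((297.1,160),(431.8,198.8)))
m=imaging.camera_model("wrist"); t=bot.get_state()["tcp_pos"]; print(t, m["position"])
# wrist: ring hole centre (top & bottom edges) in ortho px -> world at ring heights
for px in((118,180),(112,180)):
    q=np.array([506+(px[0]-200)/2,210-(px[1]-200)/2,16.]); c=m["position"]
    for z in(85,92,100): print(px,z,(c+(q-c)*(z-c[2])/(16-c[2])).round(1))
print(project(B,[506,210,48]),project(A,[506,210,48]))
E
```

```text
ring (array([502.8, 204.6,  90.4]), [0.7, 0.7])
posttop (array([507.3, 208.5,  50.8]), [1.0, 1.0])
[506.03853417 209.94321193  85.08942749] [571.04569693 199.78397565 227.42534365]
(118, 180) 85 [499.6 213.4  85. ]
(118, 180) 92 [503.1 212.7  92. ]
(118, 180) 100 [507.1 212.  100. ]
(112, 180) 85 [497.6 213.4  85. ]
(112, 180) 92 [501.2 212.7  92. ]
(112, 180) 100 [505.3 212.  100. ]
[[432.05952393 198.79925236]] [[296.56356851 161.31942731]]
```

The side view shows the held ring centre at about (149,147) in the crop and the post top at (155,195). Triangulated, the post is (+4.5,+3.9) mm from the held ring, which agrees with the wrist estimate of the post. I'll shift by that much and lower.

```bash
python3 - <<'E'
from h import *
bot.movel([510,213.8,85])
print(bot.movel([510,213.8,2],max_speed=50,threshold=8)); s=bot.get_state(); print(s["tcp_pos"],s["contact_force"],s["opening"],s["t"])
cv2.imwrite("pics/s1.png",imaging.capture("side")[100:200,220:400])
E
```

```text
True
[509.75879748 213.73210107  11.26623422] [-0.79048252 -0.0590152   4.73134609] 0.6217134269767681 12.525
```

```bash
python3 - <<'E'
from h import *
bot.grip(0.8); bot.movel([510,213.8,100],max_speed=200)
m,im=snap("post1",(506,210),100,16); s=bot.get_state(); print(s["t"])
pick((680,-166),TY,0.9,z=1)
bot.move_ptp([510,213.8,110],[np.pi,0,TY]); bot.dwell(.3)
ims=[]
for n,b in(("side",(250,100,370,190)),("scene",(380,130,500,220))):
    im=imaging.capture(n); x0,y0,x1,y1=b; ims.append(cv2.resize(im[y0:y1,x0:x1],None,fx=6,fy=6,interpolation=2))
a=cv2.resize(np.vstack(ims),None,fx=.55,fy=.55); w=cv2.imread("pics/post1.png")
w=cv2.copyMakeBorder(w,0,a.shape[0]-w.shape[0],0,0,0)
cv2.imwrite("pics/hold2.png",np.hstack([a,w])); print(bot.get_state()["tcp_pos"])
E
```

```text
13.725
down stop False [ 680.5 -166.1    1.5]
grip 0.443 50.7009544596076
lift 0.436 50.16201216727495 20.55
[510.02213691 213.79182823 110.00149659]
```

View pics/hold2.png

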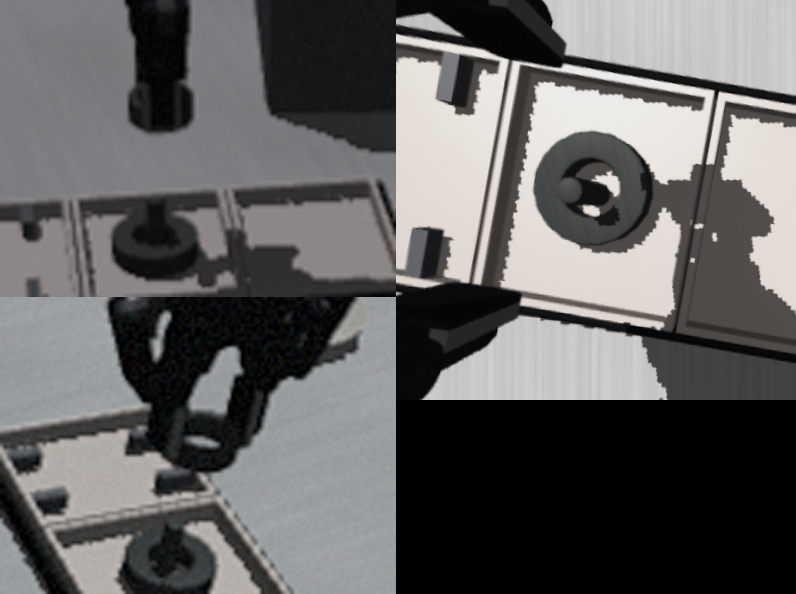

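The wide ring is threaded on the post and lies flat; its hole is centred at about (597,188) in the wrist panel. The narrow ring is held at (160,106) in the side panel. I'll triangulate it against the post.

```bash
cat >> h.py <<'E'
def tri(a,b):
    P=[];D=[]
    for n,p in(("side",a),("scene",b)):
        m=imaging.camera_model(n); d=cast(m,p,0)[0]-m["position"]; P.append(m["position"]); D.append(d/np.linalg.norm(d))
    M=sum(np.eye(3)-np.outer(d,d) for d in D); v=sum((np.eye(3)-np.outer(d,d))@p for p,d in zip(P,D))
    return np.linalg.solve(M,v)
E
python3 - <<'E'
from h import *
r=tri((250+160.5/3.3,100+106/3.3),(380+203/3.3,130+(440-297)/3.3)); p=np.array([507.3,208.5,50.8]); print(r,p-r)
E
```

```text
[512.33521635 213.14336427 113.19692402] [ -5.03521635  -4.64336427 -62.39692402]
```

```bash
python3 - <<'E'
from h import *
bot.movel([505.5,212,85])
print(bot.movel([505.5,212,18],max_speed=50,threshold=8)); s=bot.get_state(); print(s["tcp_pos"],s["contact_force"],s["opening"],s["t"])
if s["tcp_pos"][2]<35:
    bot.grip(0.65); bot.movel([505.5,212,110],max_speed=200)
    snap("post2",(506,210),60,30,3.)
E
```

```text
True
[505.07411491 211.87355802  27.33899723] [-1.21457577 -0.28727302  5.96157635] 0.4392854869326817 26.9833
```

View pics/post2.png

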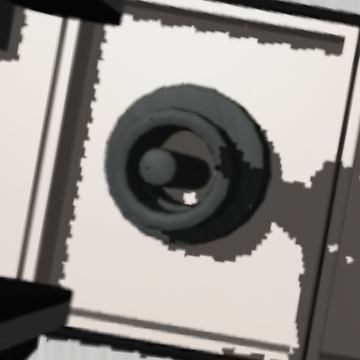

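Both rings are stacked on the post: post top at (158,165), narrow ring centre (172,170), wide ring centre (187,163). Next is the hinge.

```bash
python3 - <<'E'
from h import *
pick((569,-190),0.51,0.8,z=1,effort=60)
c=POST+[.3,.3]+102*E1; print(c)
bot.move_ptp([*c,75],[np.pi,0,TY+np.pi/2]); bot.dwell(.2)
print(bot.movel([*c,4],max_speed=60,threshold=8)); s=bot.get_state(); print(s["tcp_pos"],s["contact_force"],s["opening"],s["t"])
if s["tcp_pos"][2]<20:
    bot.grip(0.62); bot.movel([*c,110],max_speed=200); snap("plain",c,75,16,3.)
E
```

```text
down stop False [ 569.4 -190.2    1.4]
grip 0.441 60.1181598007679
lift 0.443 60.42896121740341 34.2833
[606.24210697 195.54096997]
True
[605.51917226 195.47206253  11.24473242] [8.96033286e-03 1.57576164e-03 4.41597144e+00] 0.44047584444630755 36.9
```

View pics/plain.png

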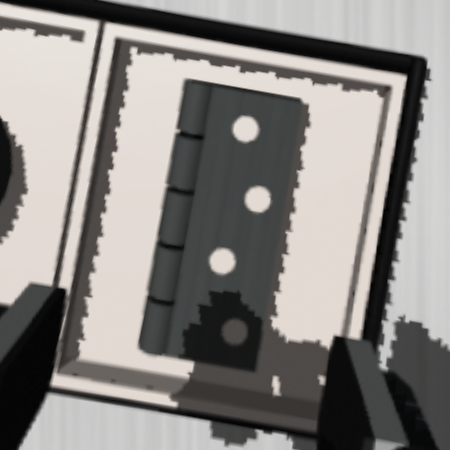

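The hinge lies flat in the plain insert, centred at about (222,225) and clear of the walls. Now the pin.

```bash
python3 - <<'E'
from h import *
pick((559.7,-337),-0.152,0.5,z=2,effort=60)
c=POST+[.2,.3]-101.5*E1; print(c)
bot.move_ptp([*c,90],[np.pi,0,TY+np.pi/2]); bot.dwell(.2)
snap("pinhold",c,90,16,2.2); print(bot.get_state()["t"])
E
```

```text
down stop False [ 560.2 -337.1    2.4]
grip 0.107 58.77351701259613
lift 0.111 58.53166580200195 42.15
[405.7502563  230.97197597]
44.7167
```

View pics/pinhold.png

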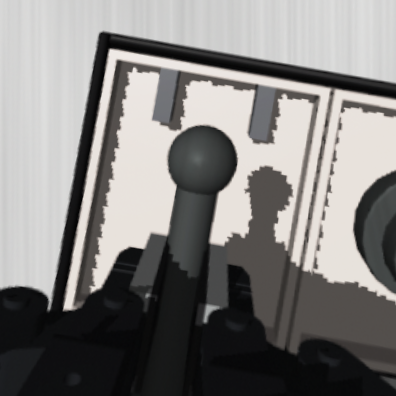

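The pin is held in line with the lane, with its ball head at (203,160). I'll lower and release it.

```bash
python3 - <<'E'
from h import *
c=np.array([405.75,231.0])
print(bot.movel([*c,5],max_speed=50,threshold=6)); s=bot.get_state(); print(s["tcp_pos"],s["contact_force"],s["opening"],s["t"])
if s["tcp_pos"][2]<20:
    bot.grip(0.45); p=s["tcp_pos"]; bot.movel([*p[:2],130],max_speed=200)
    bot.movel([c[0]-10,c[1]-40,200],max_speed=200); snap("pin2",(505.5,213),190,16,1.9); print(T())
E
```

```text
True
[405.62985079 230.96427558  12.07177333] [-0.81533951 -0.82357531  6.25824181] 0.10619163091487928 46.1167
48.0583
```

View pics/pin2.png

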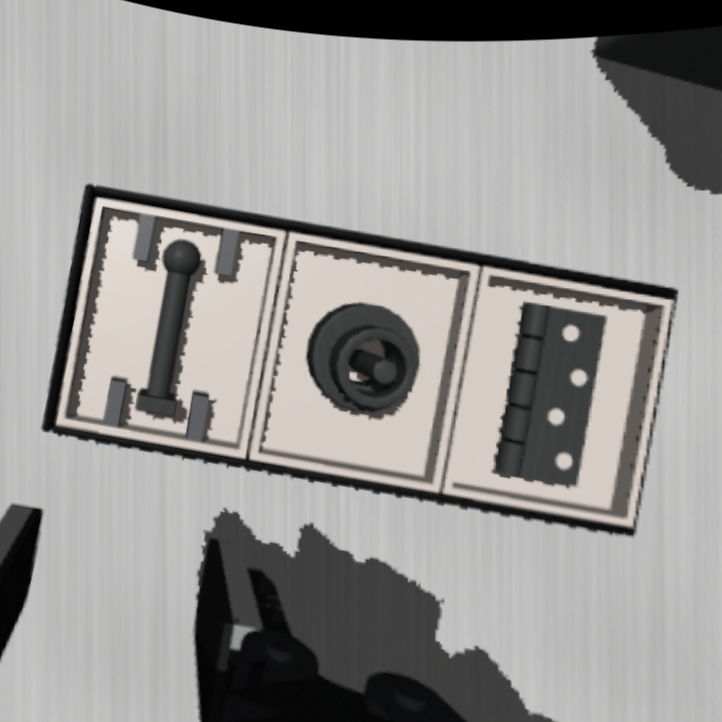

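The tray view shows the pin in its lane centred at (170,327), about 2 mm from the insert's centre at (172,326). The rings are stacked on the post and the hinge is flat in the plain insert.

```bash
python3 -c "
from bench import bot
bot.dwell(.3); print(bot.sign_off())"
```

```text
the job is handed in; nothing more can be done
None
```

I handed the job in after about 48 s of robot time: the last picture shows the hinge flat in the plain insert, the pin about 2 mm from its lane's centre, and the wide then the narrow ring stacked on the post; I did not re-image the strike plate, punch and cover cap, and sign-off returned no verdict.

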